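Load the tube carrier onto the mixer spindle

ROBOT

A 6-joint arm with a two-finger parallel gripper is mounted at the origin on a cart in front of the work surface, level with it; the furniture and walls round the work are solid. World frame = base frame: x ahead of the robot, y to its left, z up, the work surface at z = 0. Lengths are in m, angles in rad, forces in N, time in s.
With the tool pointing down it reaches from about 0.4 to 0.825 m from the base axis. Payload 7 kg.
Tool frame: the origin (TCP) lies midway between the tips of the shut fingers; the grasp point (between the pads) lies 19 mm behind it; z points along the fingers, y is the line along which they close (so a half turn about z gives the same grasp; the last joint's range is limited). The gripper opens to 88 mm and grips with 3 to 60 N. Pads are 19 mm wide; open, the fingers measure 130 mm over their backs; the gripper's body (78 mm by 193 mm) begins 47 mm behind the grasp point.
Start: joints at [0.288, 0.359, 0.012, 0, -1.224, -0.288], TCP at [0.675, -0, 0.227] pointing down, gripper open.
Joint ranges: [-3.07, 3.07], [-1.43, 2.12], [-1.02, 1.25], [-3.03, 1.67], [-3.05, -0], [-3.03, 3.03]. Speed limits (rad/s): [2.39, 2.39, 3.01, 3.14, 3.14, 3.14].

INTERFACE

Orientations are given as [roll, pitch, yaw] about the fixed x, y, z axes, in that order (R = Rz(yaw) Ry(pitch) Rx(roll)).
In Python, from station import arm, grab_frame, camera_params, spot_in gives the robot as it stands.
- The arm moves only by the shell command python3 -m jog 'ROWS' [FORCE]. ROWS is JSON, a list that holds one entry, the list of rows, each a list of 7 numbers: the shift along the tool's x, y, z in mm, then the turn, a rotation vector about the tool's x, y, z in rad, then the finger opening in mm, from 0 to 87.6. In form: [[[x, y, z, wx, wy, wz, fingers], ...]]. A call has 1 to 20 rows; each row is the pose to reach, as a shift and turn from the pose commanded when the call began, along the tool's axes at that moment; what a row does not reach only later rows make up. A row lasts 1/8 s, in which the tool goes at most 62.5 mm and 10.7 degrees, less where a joint would pass 70% of its speed; a pose out of reach is approached as far as the arm can. A call with a gripper value outside its range is refused whole. The fingers move at their own pace and stop on an object; FORCE is the grip in N (left out, the last holds). Time passes only in rows, so rows that repeat a pose let the fingers close. It gives the time, the measured TCP pose, the force, the opening and the grip force at its end, in the units of the state.
- arm.get_state(): the state, without advancing time (a new reading comes with each control period).
- grab_frame(name): name is "scene" or "side" or "wrist"; returns (picture, depth): 480x640x3 uint8, blue, green, red; 480x640 float32, m along the optical axis (not along the pixel's ray), 0 where there is no reading.
- camera_params(name): a dict with "mtx" (3x3 intrinsics, pixels), "R" (3x3) and "t" (3): a world point X has camera coordinates R X + t. Camera axes: x right, y down, z forward; pixel columns grow to the right and rows downward; lengths in m; the calibration is good to about 2 mm. A picture is of the moment at which its call begins: read the wrist's pose just before it. camera_params takes no time and is no camera call; for the wrist camera it gives the pose at the moment of the call.
- arm.job_done(): hands the job in; it is judged then, once.
Trained networks look in the newest picture that a camera, given by its name, has taken for a name from the list of things; names that differ only in an ending like _2 or _b are one class to them, and where a whole thing is asked for, a point or a joint stands for the part that bears it (a point fixed in the world has none). Each returns a list of dicts, best first, with "confidence" (0 to 1); they miss things now and then, are a little off and sometimes report something else, mostly with a low value. They report only what shows in the picture. A call takes as long as a camera call.
- spot_in(query, camera): "uv" ([column, row] in pixels, amid what is visible of it).
The state is a dict: "t": time; "q": joint angles; "qd": joint speeds; "joint_efforts": joint torques, N m; "eef_pos": TCP position; "ee_rot": TCP orientation; "force": force on the tool from outside, world axes, zero at the start; "moment": the same for the moment, N m; "width": finger opening in m; "gripper_force": force on a finger pad.
Only numpy, scipy, OpenCV 4.12 (cv2) and the standard library are available. Lean on these libraries where they do the work, as an engineer would, in place of code of your own. Each camera call takes 0.05 s, during which the arm holds its last target. There are 200 camera calls.

TASK

Put the empty blue tube carrier on the mixer: lift it by its black grip bar, lower it square and gently over the tall spindle without forcing it, then turn it by feel until its slotted feet drop over the cross bar at the foot of the spindle and it sits fully home, upright. Never push hard on the mixer or let the carrier fall down the spindle, let go of it when it is home, and leave the tip box, small bottle and pen where they are.

Things in the scene. Friction and masses are not known exactly. Their poses are not given: they have to be found in the camera images.
- carrier_grip (a point): Centre of the carrier's black flat grip bar: 14 mm thick (x), 96 mm long (y), 24 mm high, on the bore axis, 142 mm above the carrier's underside. Axes as the carrier's. Take it from above across its 14 mm. It stands on two upright 7 mm rods, 41 mm either side of the axis along y; below the bar the middle is open, so the spindle can rise there.
- carrier: Loose tube carrier, 0.25 to 0.4 kg. Origin on the bore axis at the underside of its feet, z up. Two feet 8 mm high leave a slot 14 mm wide along x between them; above: hub 46 x 44 mm with a 14 mm bore, 8 to 32 mm up; blue plate 112 (x) x 104 (y) x 6 mm, 32 to 38 mm up; grip bar. Turned half round it fits just as well.
- spindle_tip (a point): Top of the mixer's spindle, a fixed vertical steel rod 12 mm thick that ends in a short cone; it stands 106 mm above seat, on the same axis. Axes are those of the mixer housing.
- seat (a point): On the spindle axis, top face of the grey turntable (72 mm across), where the carrier's origin is when fully home. Axes: the housing's (x away from its control panel). A 46 x 12 x 6 mm cross bar lies here through the spindle, braked. Its direction is NOT measured: within 0.6 rad of the housing's x.
- mixer: White mixer housing, 116 (x) x 126 (y) x 30 mm, fixed; origin under its centre; carries turntable, cross bar and spindle. Unless the carrier's slot is within about 0.05 rad of the cross bar, its feet rest on the bar, 6 mm above home; turned onto it under a light push of 3 to 10 N they drop.
- tip_box: Bystander: low blue tip box with yellow tips, 68 x 114 x 57 mm, origin under its centre. Leave alone.
- small_bottle: Bystander: small white bottle, 30 mm across, 52 mm high, origin under its centre. Leave alone.
- pen: Bystander: dark blue marker pen lying on the table, 136 mm long, 14 mm high, origin under its centre. Leave alone.

How it is judged:
By the outcome, as a careful person would: the job done as asked, in the order asked, and still so for the second after the job is handed in, with the robot touching nothing.
It also fails if it takes over 72 s, if anything falls off the work surface, if the arm or the gripper's body presses on something with over 40 N, if the wrist force passes 120 N, or if a joint passes its speed limit or range.

## Working session

There is one attempt and no reset: what is moved stays moved. The work goes in short steps, Python scripts to look and compute and a shell command to move; the robot and the scene stay as the last step left them, time stands still between calls to the robot, and variables do not carry over. Pictures are saved under pics/ and viewed, at most 10 in all, crops included, and the job is handed in when it is done.

```bash
mkdir -p pics
cat > h.py <<'E'
import numpy as np, cv2, json
from station import arm, grab_frame, camera_params, spot_in
from scipy.spatial.transform import Rotation as Ro
def cloud(d,p):
    K=p["mtx"];K=np.array(K);R=np.array(p["R"]);t=np.array(p["t"])
    v,u=np.mgrid[:480,:640]
    P=np.stack([(u-K[0,2])/K[0,0]*d,(v-K[1,2])/K[1,1]*d,d],-1)
    return (P-t)@R
E
python3 - <<'E'
from h import *
print(arm.get_state())
for c in ("scene","side"):
    p=camera_params(c);im,d=grab_frame(c);cv2.imwrite(f"pics/{c}0.png",im);W=cloud(d,p);np.save(f"{c}W.npy",W)
    for n in ("carrier_grip","carrier","spindle_tip","seat","mixer","tip_box","small_bottle","pen"):
        for s in spot_in(n,c)[:2]:
            u,v=map(int,np.round(s["uv"]));print(c,n,s["uv"],round(s["confidence"],2),W[min(v,479),min(u,639)].round(3),d[v,u])
E
```

```text
{'t': 0.0, 'q': array([ 2.88063005e-01,  3.59388466e-01,  1.10709594e-02, -3.68931591e-04,
       -1.22414713e+00, -2.88090539e-01]), 'qd': array([-4.42441140e-04, -9.24226261e-04,  9.78399942e-05, -2.61266220e-04,
        8.55644587e-04,  3.80431559e-04]), 'joint_efforts': array([-8.00930356e-04, -5.82726967e+01,  2.93058443e+01,  6.99745238e+00,
        6.93249181e-03, -2.06530804e-04]), 'eef_pos': array([ 6.74495089e-01, -4.97924461e-05,  2.25623578e-01]), 'ee_rot': array([ 3.13989455e+00, -1.41524710e-04, -1.57094937e+00]), 'force': array([-0.82679848,  0.08989094,  0.37715138]), 'moment': array([-0.01464423,  0.06386457,  0.00167637]), 'gripper_force': 0.0, 'width': 0.08754843958970619}
scene carrier_grip [348.0, 247.6] 0.88 [ 0.559 -0.38   0.038] 1.0335706
scene carrier [350.0, 248.1] 0.72 [ 0.555 -0.383  0.038] 1.0334089
scene carrier [338.4, 297.2] 0.32 [ 0.48  -0.202  0.035] 0.8664725
scene spindle_tip [340.8, 297.5] 0.94 [ 0.473 -0.202  0.035] 0.86387706
scene spindle_tip [348.3, 246.7] 0.2 [ 0.562 -0.385  0.038] 1.038658
scene seat [336.1, 298.4] 0.91 [ 0.481 -0.197  0.035] 0.8640748
scene seat [350.9, 248.5] 0.57 [ 0.554 -0.386  0.037] 1.0359846
scene mixer [334.7, 302.9] 0.87 [ 0.469 -0.174  0.042] 0.8377956
scene pen [428.8, 274.1] 0.56 [ 0.368 -0.407  0.014] 0.97188306
side carrier_grip [354.6, 222.5] 0.61 [ 0.548 -0.39   0.037] 1.245447
side spindle_tip [330.6, 231.8] 0.58 [ 0.482 -0.169  0.108] 1.0116673
side seat [330.0, 232.1] 0.74 [ 0.482 -0.165  0.11 ] 1.0075983
side mixer [328.3, 233.7] 0.8 [ 0.486 -0.165  0.105] 1.011546
side tip_box [170.9, 293.4] 0.63 [0.67  0.042 0.039] 0.96199054
side small_bottle [313.6, 212.9] 0.79 [ 0.66  -0.406  0.033] 1.3133613
side pen [439.3, 240.5] 0.39 [ 0.376 -0.44   0.011] 1.2106372
```

View pics/scene0.png

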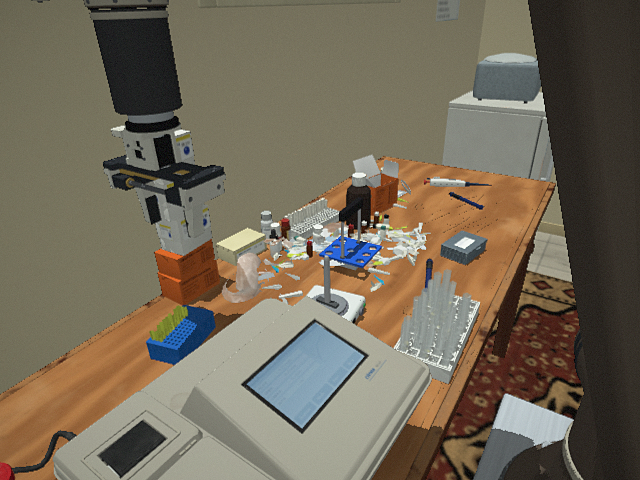

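Run:
```python
from h import *
for c in ("scene","side"):
    W=np.load(c+"W.npy").reshape(-1,3);W=W[np.isfinite(W).all(1)]
    def sel(x0,x1,y0,y1,z0,z1):
        return W[(W[:,0]>x0)&(W[:,0]<x1)&(W[:,1]>y0)&(W[:,1]<y1)&(W[:,2]>z0)&(W[:,2]<z1)]
    for n,b in dict(bar=(.45,.66,-.5,-.28,.12,.17),plate=(.45,.66,-.5,-.28,.034,.042),spindle=(.4,.56,-.26,-.1,.06,.15),house=(.4,.6,-.27,-.08,.024,.033),cross=(.4,.6,-.27,-.08,.034,.05)).items():
        q=sel(*b)
        if len(q)<4: print(c,n,len(q));continue
        r=cv2.minAreaRect(q[:,:2].astype(np.float32))
        print(c,n,len(q),"med",np.median(q,0).round(4),"zmax",q[:,2].max().round(3),"rect",np.round(r[0],4),np.round(r[1],4),round(r[2],1))
```

```text
scene bar 331 med [ 0.5444 -0.364   0.1466] zmax 0.155 rect [ 0.5488 -0.3748] [0.0149 0.0976] 1.5
scene plate 1017 med [ 0.5457 -0.3717  0.0378] zmax 0.042 rect [ 0.577  -0.4055] [0.1662 0.1688] 2.4
scene spindle 233 med [ 0.4835 -0.168   0.1027] zmax 0.143 rect [ 0.4841 -0.1689] [0.0114 0.0094] 29.5
scene house 642 med [ 0.4536 -0.2062  0.0296] zmax 0.033 rect [ 0.4858 -0.1917] [0.1191 0.0846] 8.1
scene cross 381 med [ 0.478  -0.1731  0.0365] zmax 0.05 rect [ 0.4828 -0.1835] [0.0459 0.0716] 76.9
side bar 346 med [ 0.5449 -0.361   0.1439] zmax 0.154 rect [ 0.5487 -0.3732] [0.0142 0.1027] 1.8
side plate 842 med [ 0.5433 -0.377   0.0364] zmax 0.042 rect [ 0.5769 -0.4016] [0.1666 0.1647] 1.7
side spindle 229 med [ 0.4845 -0.1667  0.1098] zmax 0.141 rect [ 0.4859 -0.1677] [0.011  0.0133] 28.2
side house 24 med [ 0.4441 -0.2303  0.028 ] zmax 0.029 rect [ 0.4482 -0.2333] [0.0141 0.0235] 68.4
side cross 0
```

View pics/side0.png

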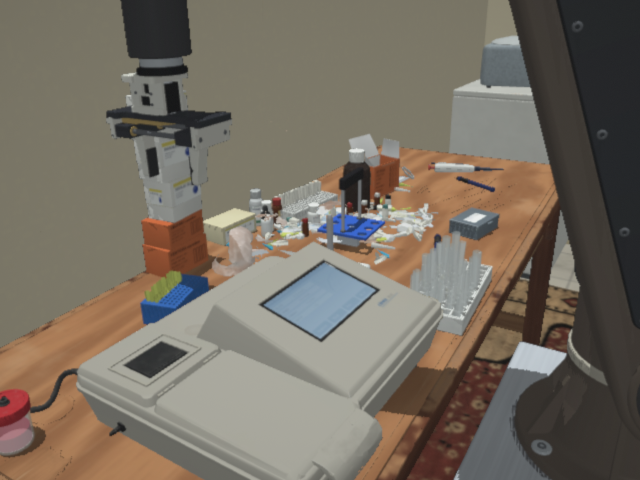

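The scene view shows the carrier at about (350,250) with its grip bar at (352,210), and the spindle at (327,280). The side view agrees. The carrier measures about (0.549, -0.374), and its heights fit the given sizes. Next I check for tall obstacles and see whether the carrier's yaw shows.

```bash
python3 - <<'E'
from h import *
for c in ("scene","side"):
    W=np.load(c+"W.npy").reshape(-1,3)
    m=(W[:,0]>.35)&(W[:,0]<.8)&(W[:,1]>-.65)&(W[:,1]<0.1)&(W[:,2]>.1)&(W[:,2]<.4)
    q=W[m]; H=np.unique(np.c_[(q[:,:2]//.05*.05).round(2)],axis=0,return_inverse=True)
    print(c,[(tuple(k),(H[1].ravel()==i).sum(),q[H[1].ravel()==i,2].max().round(3)) for i,k in enumerate(H[0].tolist()) if (H[1].ravel()==i).sum()>5])
E
python3 -m jog '[[[374,126,-45,0,0,0,87.6],[374,126,-45,0,0,0,87.6],[374,126,-45,0,0,0,87.6],[374,126,-45,0,0,0,87.6],[374,126,-45,0,0,0,87.6],[374,126,-45,0,0,0,87.6],[374,126,-45,0,0,0,87.6],[374,126,-45,0,0,0,87.6],[374,126,-45,0,0,0,87.6],[374,126,-45,0,0,0,87.6]]]' 30
python3 - <<'E'
from h import *
p=camera_params("wrist");im,d=grab_frame("wrist");cv2.imwrite("pics/w1.png",im);W=cloud(d,p)
np.save("w1.npy",W);print(np.array(p["R"]).round(2),p["t"])
print(spot_in("carrier_grip","wrist")[:1])
W=W.reshape(-1,3)
for z0,z1 in((.146,.162),(.031,.044)):
    q=W[(W[:,2]>z0)&(W[:,2]<z1)&(abs(W[:,0]-.549)<.09)&(abs(W[:,1]+.374)<.09)]
    if len(q)>5: r=cv2.minAreaRect(q[:,:2].astype(np.float32));print(len(q),np.median(q,0),r)
E
```

```text
scene [((0.35, -0.05), np.int64(808), np.float64(0.14)), ((0.35, 0.0), np.int64(1053), np.float64(0.139)), ((0.35, 0.05), np.int64(1261), np.float64(0.138)), ((0.4, -0.05), np.int64(615), np.float64(0.151)), ((0.4, 0.0), np.int64(884), np.float64(0.151)), ((0.4, 0.05), np.int64(1088), np.float64(0.151)), ((0.45, -0.2), np.int64(125), np.float64(0.143)), ((0.5, -0.45), np.int64(61), np.float64(0.155)), ((0.5, -0.4), np.int64(121), np.float64(0.155)), ((0.5, -0.35), np.int64(121), np.float64(0.155)), ((0.55, -0.45), np.int64(27), np.float64(0.155)), ((0.55, -0.4), np.int64(20), np.float64(0.155)), ((0.55, -0.35), np.int64(29), np.float64(0.155)), ((0.55, -0.05), np.int64(629), np.float64(0.335)), ((0.55, 0.0), np.int64(902), np.float64(0.335)), ((0.6, -0.65), np.int64(18), np.float64(0.122)), ((0.6, -0.6), np.int64(269), np.float64(0.149)), ((0.6, -0.55), np.int64(95), np.float64(0.145)), ((0.6, -0.05), np.int64(440), np.float64(0.4)), ((0.6, 0.0), np.int64(893), np.float64(0.4)), ((0.65, -0.6), np.int64(20), np.float64(0.147)), ((0.65, -0.55), np.int64(8), np.float64(0.111)), ((0.65, 
[... 1800 characters left out ...]
97), np.float64(0.284)), ((0.75, -0.05), np.int64(11), np.float64(0.334)), ((0.75, 0.0), np.int64(285), np.float64(0.334))]
t: 2.15
eef_pos: [0.5496, -0.3728, 0.2715]
ee_rot: [3.142, 0.0, -1.569]
force: [0.3, -0.2, -0.1]
width: 0.0872
gripper_force: 0.0
[[-1.   -0.    0.  ]
 [-0.    0.96  0.27]
 [-0.    0.27 -0.96]] [0.54825778 0.31275087 0.53637507]
[{'uv': [316.7, 195.4], 'confidence': 0.6}]
2791 [ 0.55095362 -0.37904921  0.15392149] ((0.5509612560272217, -0.3753063976764679), (0.014011492021381855, 0.09570451080799103), 2.3142266273498535)
9400 [ 0.54334235 -0.38118095  0.03817029] ((0.5670641660690308, -0.39375606179237366), (0.14246004819869995, 0.14293628931045532), 2.3058249950408936)
```

View pics/w1.png

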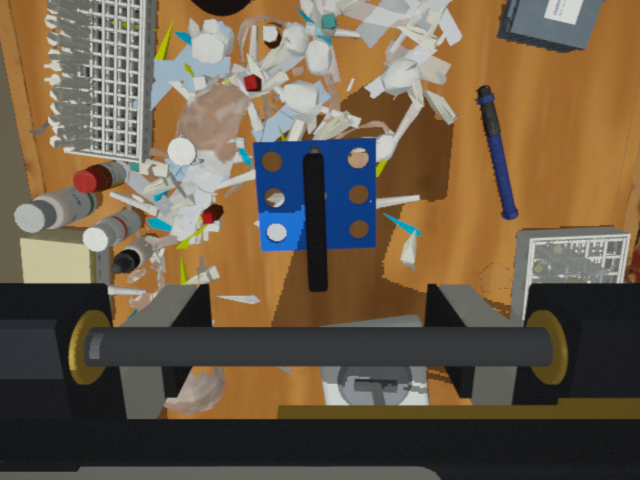

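The wrist view shows the bar at (316,220) with clear space both sides, and part of the mixer with its cross bar at (375,383). I look at the mixer from above before grasping, because the carrier will block that view later.

```bash
python3 -m jog '[[[-204,63,0,0,0,0,87.6],[-204,63,0,0,0,0,87.6],[-204,63,0,0,0,0,87.6],[-204,63,0,0,0,0,87.6],[-204,63,0,0,0,0,87.6],[-204,63,0,0,0,0,87.6]]]'
python3 - <<'E'
from h import *
p=camera_params("wrist");im,d=grab_frame("wrist");cv2.imwrite("pics/w2.png",im);W=cloud(d,p)
np.save("w2.npy",W)
cv2.imwrite("pics/w2c.png",cv2.resize(im[100:300,180:460],None,fx=2.8,fy=2.8))
print(spot_in("spindle_tip","wrist")[:1],spot_in("seat","wrist")[:1])
W=W.reshape(-1,3)
for z0,z1 in((.024,.032),(.0325,.0385),(.0395,.046),(.05,.125),(.125,.15),(.137,.15)):
    q=W[(W[:,2]>z0)&(W[:,2]<z1)&(abs(W[:,0]-.487)<.08)&(abs(W[:,1]+.169)<.08)]
    if len(q)>5: r=cv2.minAreaRect(q[:,:2].astype(np.float32));print(z0,len(q),np.median(q,0).round(4),q.mean(0).round(4),q[:,2].max(),np.round(r[0],4),np.round(r[1],4),r[2])
E
```

```text
t: 3.0
eef_pos: [0.4863, -0.1698, 0.2718]
ee_rot: [-3.141, -0.0, -1.57]
force: [-0.3, -0.3, -0.6]
width: 0.0877
gripper_force: 0.0
[{'uv': [318.9, 189.8], 'confidence': 0.8}] [{'uv': [316.9, 190.9], 'confidence': 0.64}]
0.024 10341 [ 0.4868 -0.1837  0.03  ] [ 0.4873 -0.1761  0.0298] 0.031998313297420075 [ 0.4848 -0.1713] [0.1207 0.1256] 8.17832088470459
0.0325 3449 [ 0.4868 -0.1787  0.0362] [ 0.4872 -0.1743  0.0361] 0.038449112194404694 [ 0.4894 -0.1758] [0.1018 0.1005] 88.6690444946289
0.0395 505 [ 0.4895 -0.1714  0.0421] [ 0.4876 -0.1714  0.0421] 0.045829213116435986 [ 0.4873 -0.1708] [0.0124 0.0458] 87.37459564208984
0.05 245 [ 0.4874 -0.176   0.0925] [ 0.4873 -0.1754  0.091 ] 0.12472939549681507 [ 0.4873 -0.174 ] [0.006  0.0119] 89.22946166992188
0.125 249 [ 0.4872 -0.173   0.1384] [ 0.4872 -0.1726  0.1375] 0.14347456571437942 [ 0.4873 -0.1713] [0.0115 0.0116] 18.173616409301758
0.137 145 [ 0.4872 -0.1717  0.1413] [ 0.4872 -0.1718  0.1409] 0.14347456571437942 [ 0.4872 -0.1717] [0.01   0.0082] 6.220314025878906
```

View pics/w2c.png

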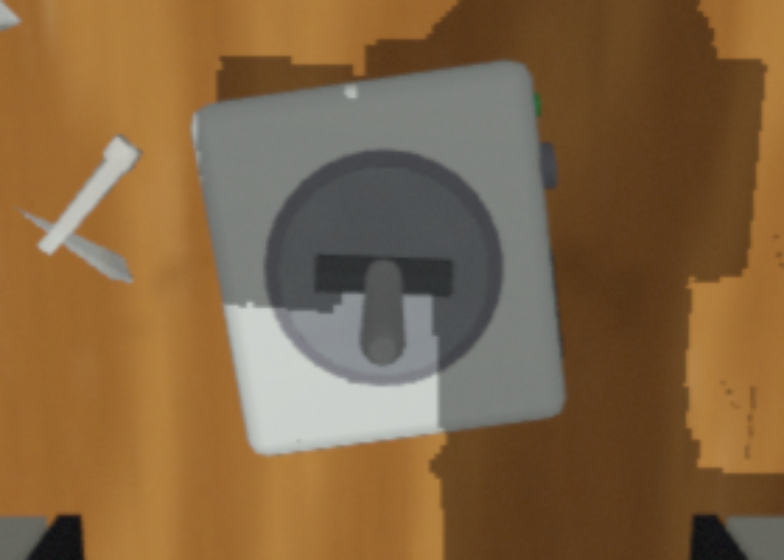

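The crop shows the cross bar at about (384,275), almost level in the image. It measures -0.045 rad, with the spindle at (0.4872, -0.1713) and the seat at about z 0.036. The carrier's yaw is +0.04. Now the grasp.

```bash
python3 -m jog '[[[205,-65,40,0,0,-0.039,87.6],[205,-65,40,0,0,-0.039,87.6],[205,-65,40,0,0,-0.039,87.6],[205,-65,40,0,0,-0.039,87.6],[205,-65,40,0,0,-0.039,87.6],[205,-65,100,0,0,-0.039,87.6],[205,-65,149,0,0,-0.039,87.6],[205,-65,149,0,0,-0.039,87.6],[205,-65,149,0,0,-0.039,87.6]]]'
python3 -c "
from h import *
print(arm.get_state()['eef_pos'],arm.get_state()['ee_rot'])"
```

```text
t: 4.28
eef_pos: [0.5521, -0.3756, 0.1248]
ee_rot: [-3.14, -0.002, -1.531]
force: [1.1, -0.1, 0.9]
width: 0.0875
gripper_force: 0.0
[ 0.55212286 -0.37561613  0.12480793] [-3.13980112e+00 -1.69248566e-03 -1.53107855e+00]
```

```bash
python3 -m jog '[[[0,1,1,0,0,0,40],[0,1,1,0,0,0,20],[0,1,1,0,0,0,10],[0,1,1,0,0,0,5],[0,1,1,0,0,0,5],[0,1,1,0,0,0,5],[0,1,1,0,0,0,5],[0,1,1,0,0,0,5]]]' 45
```

```text
t: 5.28
eef_pos: [0.5501, -0.3751, 0.1215]
ee_rot: [-3.141, -0.0, -1.532]
force: [3.1, 0.2, -3.2]
width: 0.014
gripper_force: 45.1
```

```bash
python3 -m jog '[[[0,0,-10,0,0,0,5],[0,0,-30,0,0,0,5],[0,0,-60,0,0,0,5],[0,0,-95,0,0,0,5],[0,0,-130,0,0,0,5],[0,0,-160,0,0,0,5],[0,0,-178,0,0,0,5],[0,0,-178,0,0,0,5],[0,0,-178,0,0,0,5],[0,0,-178,0,0,0,5]]]'
python3 - <<'E'
from h import *
s=arm.get_state();print(s['eef_pos'],s['ee_rot'],s['force'],s['moment'])
p=camera_params("wrist");im,d=grab_frame("wrist");W=cloud(d,p).reshape(-1,3);cv2.imwrite("pics/w3.png",im)
e=s['eef_pos']
for z0,z1 in((.008,.04),(-.095,-.075)):
    q=W[(W[:,2]-e[2]>z0)&(W[:,2]-e[2]<z1)&(abs(W[:,0]-e[0])<.09)&(abs(W[:,1]-e[1])<.09)]
    if len(q)>5: r=cv2.minAreaRect(q[:,:2].astype(np.float32));print(z0,len(q),(np.median(q,0)-e).round(4),np.round(r[0],4),np.round(r[1],4),r[2]); A=np.linalg.lstsq(np.c_[q[:,:2],np.ones(len(q))],q[:,2],rcond=None)[0];print("slope",A.round(4))
E
```

```text
t: 6.52
eef_pos: [0.5495, -0.3748, 0.2979]
ee_rot: [3.139, 0.001, -1.532]
force: [1.0, -0.2, -2.4]
width: 0.014
gripper_force: 45.0
[ 0.54951599 -0.37476594  0.29789986] [ 3.13929555e+00  1.18842846e-03 -1.53187145e+00] [ 0.9557155  -0.21607893 -2.35847613] [-0.02255747  0.03503674  0.01782916]
0.008 9015 [ 0.0005 -0.017   0.0323] [ 0.5498 -0.3864] [0.0342 0.0726] 18.86406898498535
slope [-0.002   0.0016  0.3295]
-0.095 17130 [ 0.0035 -0.0194 -0.0832] [ 0.5498 -0.3878] [0.1125 0.0784] 2.317843437194824
slope [0.0005 0.0009 0.2147]
```

View pics/w3.png

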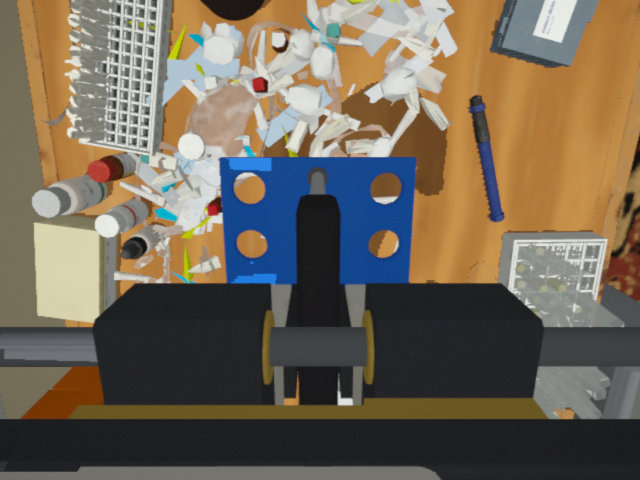

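The carrier hangs level: the plate slope is under 0.001 and it sits centred on the TCP. I move it over the spindle and turn it by -0.085 rad.

```bash
python3 -m jog '[[[-20,6,0,0,0,0.01,5],[-55,15,0,0,0,0.03,5],[-95,26,0,0,0,0.05,5],[-140,38,0,0,0,0.07,5],[-180,49,0,0,0,0.08,5],[-206,54.5,0,0,0,0.085,5],[-206,54.5,0,0,0,0.085,5],[-206,54.5,0,0,0,0.085,5],[-206,54.5,0,0,0,0.085,5],[-206,54.5,0,0,0,0.085,5]]]'
python3 - <<'E'
from h import *
s=arm.get_state();e=s['eef_pos'];print(e,s['ee_rot'],s['force'],s['moment'])
for c in("scene","side"):
    p=camera_params(c);im,d=grab_frame(c);W=cloud(d,p).reshape(-1,3)
    y,x=(170,240) if c=="scene" else (130,250)
    cv2.imwrite(f"pics/{c}4.png",cv2.resize(im[y:y+180,x:x+200],None,fx=3,fy=3))
    q=W[(W[:,2]<.15)&(W[:,2]>.07)&(abs(W[:,0]-.487)<.02)&(abs(W[:,1]+.171)<.02)]
    print(c,"spindle",len(q),np.median(q,0),q[:,2].max())
    q=W[(abs(W[:,2]-e[2]+.0832)<.005)&(abs(W[:,0]-e[0])<.09)&(abs(W[:,1]-e[1])<.09)]
    r=cv2.minAreaRect(q[:,:2].astype(np.float32));print("plate",len(q),np.round(r[0],4),np.round(r[1],4),r[2])
E
python3 -c "
import cv2,numpy as np
cv2.imwrite('pics/b4.png',cv2.resize(np.hstack([cv2.imread('pics/scene4.png'),cv2.imread('pics/side4.png')]),(800,360)))"
```

```text
t: 7.82
eef_pos: [0.4875, -0.1719, 0.2992]
ee_rot: [3.141, -0.0, -1.618]
force: [0.5, -0.2, -2.6]
width: 0.0138
gripper_force: 45.0
[ 0.48751036 -0.17192678  0.29918988] [ 3.14083248e+00 -1.05634954e-04 -1.61775485e+00] [ 0.47147766 -0.20567381 -2.60992107] [-0.0041858  -0.02048064  0.03015163]
scene spindle 205 [ 0.48342508 -0.16797886  0.10857517] 0.14329360050118173
plate 1667 [ 0.4866 -0.1739] [0.1085 0.1152] 86.88825988769531
side spindle 228 [ 0.48461558 -0.16684358  0.10986258] 0.14113736931103432
plate 1235 [ 0.4863 -0.172 ] [0.1106 0.1146] 86.85165405273438
```

View pics/b4.png

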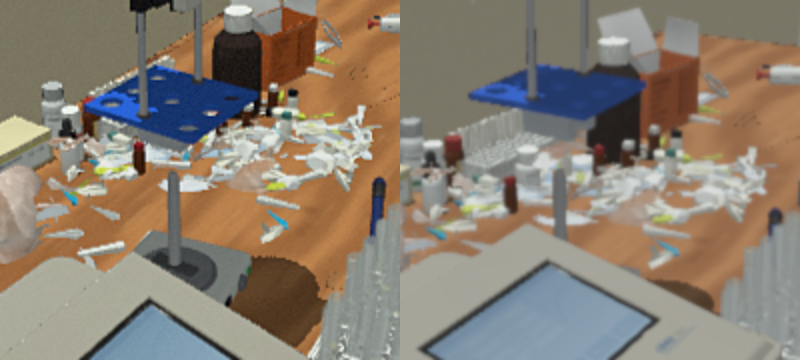

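The picture shows the plate level above the spindle, at about (175,175) in the left half. The two cameras agree with the wrist estimate to within 1 mm, so I lower it until just above the tip.

```bash
python3 -m jog '[[[-0.5,0.6,10,0,0,0,5],[-0.5,0.6,22,0,0,0,5],[-0.5,0.6,32,0,0,0,5],[-0.5,0.6,38,0,0,0,5],[-0.5,0.6,38,0,0,0,5],[-0.5,0.6,38,0,0,0,5]]]'
python3 -m jog '[[[0,0,2,0,0,0,5],[0,0,4,0,0,0,5],[0,0,6,0,0,0,5],[0,0,8,0,0,0,5],[0,0,8,0,0,0,5]]]'
```

```text
t: 8.68
eef_pos: [0.4872, -0.1709, 0.2619]
ee_rot: [-3.141, -0.0, -1.617]
force: [0.6, 0.2, -2.1]
width: 0.0135
gripper_force: 45.0
t: 9.3
eef_pos: [0.4868, -0.1708, 0.2533]
ee_rot: [3.141, -0.0, -1.617]
force: [0.7, -0.4, -2.7]
width: 0.0137
gripper_force: 45.0
```

```bash
python3 -m jog '[[[0,0,1.5,0,0,0,5],[0,0,3,0,0,0,5],[0,0,4.5,0,0,0,5],[0,0,6,0,0,0,5],[0,0,6,0,0,0,5]]]'
python3 -c "
from h import *
s=arm.get_state();print(s['force'],s['moment'])"
```

```text
t: 9.93
eef_pos: [0.4869, -0.1708, 0.2474]
ee_rot: [3.141, -0.0, -1.617]
force: [-0.2, 0.9, -2.9]
width: 0.0139
gripper_force: 45.0
[-0.23297003  0.91810978 -2.92577896] [0.00232943 0.0404152  0.04715794]
```

```bash
python3 -m jog '[[[0,0,1.5,0,0,0,5],[0,0,3,0,0,0,5],[0,0,4.5,0,0,0,5],[0,0,6,0,0,0,5],[0,0,8,0,0,0,5],[0,0,10,0,0,0,5],[0,0,10,0,0,0,5]]]'
python3 -c "
from h import *
s=arm.get_state();print(s['force'],s['moment'])"
```

```text
t: 10.8
eef_pos: [0.4868, -0.1708, 0.2374]
ee_rot: [3.141, 0.0, -1.617]
force: [-0.4, 0.2, -1.9]
width: 0.0136
gripper_force: 45.0
[-0.43897227  0.2290624  -1.90335338] [-0.0060425   0.04842493 -0.00856626]
```

The bore is on the spindle with no side force. I continue down smoothly.

```bash
python3 -m jog '[[[0,0,5,0,0,0,5],[0,0,10,0,0,0,5],[0,0,15,0,0,0,5],[0,0,20,0,0,0,5],[0,0,25,0,0,0,5],[0,0,30,0,0,0,5],[0,0,30,0,0,0,5]]]'
python3 -m jog '[[[0,0,5,0,0,0,5],[0,0,10,0,0,0,5],[0,0,15,0,0,0,5],[0,0,20,0,0,0,5],[0,0,25,0,0,0,5],[0,0,30,0,0,0,5],[0,0,30,0,0,0,5]]]'
python3 -c "
from h import *
s=arm.get_state();print(s['force'],s['moment'])"
```

```text
t: 11.68
eef_pos: [0.4866, -0.1708, 0.2071]
ee_rot: [3.141, -0.0, -1.617]
force: [-0.7, -0.5, -2.6]
width: 0.0139
gripper_force: 45.0
t: 12.55
eef_pos: [0.4866, -0.1708, 0.1771]
ee_rot: [3.141, -0.0, -1.617]
force: [-0.1, 0.3, -3.0]
width: 0.0138
gripper_force: 45.0
[-0.10019473  0.2659834  -3.03440725] [0.00745627 0.00628888 0.01292779]
```

```bash
python3 -m jog '[[[0,0,2.5,0,0,0,5],[0,0,5,0,0,0,5],[0,0,7.5,0,0,0,5],[0,0,10,0,0,0,5],[0,0,10,0,0,0,5]]]'
python3 -m jog '[[[0,0,1,0,0,0,5],[0,0,2,0,0,0,5],[0,0,3,0,0,0,5],[0,0,4,0,0,0,5],[0,0,4,0,0,0,5]]]'
```

```text
t: 13.18
eef_pos: [0.4867, -0.1708, 0.1673]
ee_rot: [3.141, 0.0, -1.617]
force: [0.4, -0.6, -2.5]
width: 0.0142
gripper_force: 45.0
t: 13.8
eef_pos: [0.4868, -0.1708, 0.1635]
ee_rot: [3.141, 0.0, -1.617]
force: [0.2, -0.0, -2.7]
width: 0.014
gripper_force: 45.0
```

```bash
python3 -m jog '[[[0,0,0.5,0,0,0,5],[0,0,1,0,0,0,5],[0,0,1.5,0,0,0,5],[0,0,1.5,0,0,0,5]]]'
python3 -m jog '[[[0,0,0.5,0,0,0,5],[0,0,1,0,0,0,5],[0,0,1,0,0,0,5]]]'
```

```text
t: 14.3
eef_pos: [0.4869, -0.1708, 0.162]
ee_rot: [3.142, -0.0, -1.617]
force: [-0.2, 0.4, -3.3]
width: 0.0139
gripper_force: 45.0
t: 14.68
eef_pos: [0.4868, -0.1708, 0.161]
ee_rot: [3.141, 0.0, -1.617]
force: [-0.3, 0.0, -1.7]
width: 0.0139
gripper_force: 45.0
```

```bash
python3 -m jog '[[[0,0,0.5,0,0,0,5],[0,0,1,0,0,0,5],[0,0,1.5,0,0,0,5],[0,0,1.5,0,0,0,5]]]'
python3 -m jog '[[[0,0,0.5,0,0,0,5],[0,0,1,0,0,0,5],[0,0,1,0,0,0,5]]]'
python3 -m jog '[[[0,0,0.5,0,0,0,5],[0,0,1,0,0,0,5],[0,0,1,0,0,0,5]]]'
```

```text
t: 15.18
eef_pos: [0.4869, -0.1708, 0.1595]
ee_rot: [3.141, -0.0, -1.617]
force: [-0.3, 0.3, -1.9]
width: 0.0136
gripper_force: 45.0
t: 15.55
eef_pos: [0.4869, -0.1708, 0.1585]
ee_rot: [3.142, -0.0, -1.617]
force: [-0.4, 0.1, -2.7]
width: 0.0139
gripper_force: 45.0
t: 15.92
eef_pos: [0.4869, -0.1708, 0.1575]
ee_rot: [3.141, -0.0, -1.617]
force: [-0.0, 0.3, -1.8]
width: 0.014
gripper_force: 45.0
```

```bash
python3 -m jog '[[[0,0,0.4,0,0,0,5],[0,0,0.8,0,0,0,5],[0,0,0.8,0,0,0,5]]]'
python3 -m jog '[[[0,0,0.4,0,0,0,5],[0,0,0.8,0,0,0,5],[0,0,0.8,0,0,0,5]]]'
```

```text
t: 16.3
eef_pos: [0.4873, -0.1709, 0.1573]
ee_rot: [-3.141, -0.0, -1.617]
force: [-0.9, 1.2, 4.1]
width: 0.014
gripper_force: 45.0
t: 16.68
eef_pos: [0.4874, -0.1709, 0.1573]
ee_rot: [-3.14, -0.0, -1.616]
force: [-3.2, 2.1, 9.6]
width: 0.0135
gripper_force: 45.0
```

Contact comes at the height for home (underside 0.036, where the bar top would be 0.042). I check with the cameras and a small turn by feel.

```bash
python3 -m jog '[[[0,0,-0.5,0,0,0.04,5],[0,0,-0.5,0,0,0.07,5],[0,0,-0.5,0,0,0.07,5]]]'
python3 -c "
from h import *
s=arm.get_state();print(s['ee_rot'],s['force'],s['moment'])"
python3 -m jog '[[[0,0,0,0,0,-0.07,5],[0,0,0,0,0,-0.12,5],[0,0,0,0,0,-0.13,5],[0,0,0,0,0,-0.13,5]]]'
python3 - <<'E'
from h import *
s=arm.get_state();e=s['eef_pos'];print(s['ee_rot'],s['force'],s['moment'])
for c in("scene","side","wrist"):
    p=camera_params(c);im,d=grab_frame(c);W=cloud(d,p).reshape(-1,3)
    q=W[(W[:,2]>.065)&(W[:,2]<.09)&(abs(W[:,0]-e[0])<.05)&(abs(W[:,1]-e[1])<.048)]
    A=np.linalg.lstsq(np.c_[q[:,:2]-e[:2],np.ones(len(q))],q[:,2],rcond=None)[0];print(c,len(q),np.median(q[:,2]),A.round(4))
E
```

```text
t: 17.05
eef_pos: [0.4875, -0.1709, 0.1573]
ee_rot: [-3.14, -0.0, -1.686]
force: [-2.0, 1.6, 6.5]
width: 0.0136
gripper_force: 45.2
[-3.14024152e+00 -3.46632402e-04 -1.68587662e+00] [-1.98095618  1.62561901  6.53404758] [0.73837947 0.69903942 0.59026009]
t: 17.55
eef_pos: [0.4875, -0.1709, 0.1573]
ee_rot: [-3.14, -0.0, -1.557]
force: [-1.3, 1.7, 7.5]
width: 0.0139
gripper_force: 45.0
[-3.14013741e+00 -2.57742050e-04 -1.55671752e+00] [-1.3481268   1.7476935   7.46030514] [ 0.6126525   0.60940067 -0.10942725]
scene 1255 0.0737977972774292 [-0.0021  0.0052  0.0741]
side 540 0.07261090570976131 [0.0221 0.032  0.0745]
wrist 13166 0.07415724855044274 [ 0.001  -0.0036  0.0741]
```

The plate top is at 0.074 and level, so the carrier is home, and turning meets a stop. I centre the turn, take off the push, and let go.

```bash
python3 -m jog '[[[0,0,-0.4,0,0,0.04,5],[0,0,-0.7,0,0,0.04,5],[0,0,-0.7,0,0,0.04,5]]]'
python3 -m jog '[[[0,0,0,0,0,0,18],[0,0,0,0,0,0,28],[0,0,0,0,0,0,45],[0,0,0,0,0,0,60],[0,0,0,0,0,0,60],[0,0,0,0,0,0,60]]]'
python3 -m jog '[[[0,0,-10,0,0,0,60],[0,0,-35,0,0,0,60],[0,0,-70,0,0,0,60],[0,0,-100,0,0,0,60],[0,0,-120,0,0,0,60],[0,0,-120,0,0,0,60],[0,0,-120,0,0,0,60]]]'
python3 - <<'E'
from h import *
s=arm.get_state();e=s['eef_pos'];print(s['force'])
for c in("scene","wrist"):
    p=camera_params(c);im,d=grab_frame(c);W=cloud(d,p).reshape(-1,3);cv2.imwrite(f"pics/{c}9.png",im)
    q=W[(W[:,2]>.065)&(W[:,2]<.09)&(abs(W[:,0]-.487)<.05)&(abs(W[:,1]+.171)<.048)]
    A=np.linalg.lstsq(np.c_[q[:,:2]-e[:2],np.ones(len(q))],q[:,2],rcond=None)[0];print(c,len(q),np.median(q[:,2]),A.round(4))
    q=W[(W[:,2]>.17)&(W[:,2]<.2)&(abs(W[:,0]-.487)<.03)&(abs(W[:,1]+.171)<.06)]
    print(np.median(q[:,2]) if len(q) else 0, cv2.minAreaRect(q[:,:2].astype(np.float32)) if len(q) else 0)
E
```

```text
t: 18.08
eef_pos: [0.4873, -0.1709, 0.1574]
ee_rot: [-3.141, -0.0, -1.596]
force: [0.4, -0.4, 2.3]
width: 0.0138
gripper_force: 45.0
t: 18.82
eef_pos: [0.4869, -0.1708, 0.1572]
ee_rot: [3.142, -0.0, -1.597]
force: [-0.3, 0.0, -0.1]
width: 0.0584
gripper_force: 0.0
t: 19.7
eef_pos: [0.4866, -0.1707, 0.2768]
ee_rot: [3.141, 0.0, -1.597]
force: [0.2, -0.9, -1.1]
width: 0.06
gripper_force: 0.0
[ 0.18112038 -0.85930335 -1.13585698]
scene 1253 0.07379900976700209 [-0.0004  0.0017  0.0741]
0.18463143778368613 ((0.4853752851486206, -0.17132917046546936), (0.09557542949914932, 0.015173142775893211), 87.80628204345703)
wrist 8146 0.07417947248753001 [-0.0006 -0.003   0.0741]
0.18988928197415428 ((0.48727551102638245, -0.1715470552444458), (0.09549178928136826, 0.013992209918797016), 88.39082336425781)
```

View pics/scene9.png

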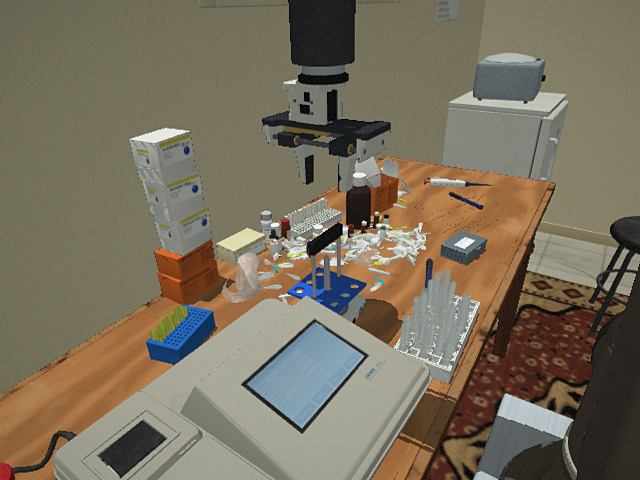

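The carrier sits upright on the mixer at about (327,285). The spindle shows through its open middle, the bar top is at 0.190 as expected, and the gripper is clear.

```bash
python3 -c "
from station import arm
print(arm.job_done())"
```

```text
the job is handed in; nothing more can be done
None
```

The carrier is home and upright on the mixer, lowered with contact forces under about 10 N and released, and the job is handed in at about 20 s; the slot was lined up with the cross bar from the camera beforehand, so it dropped straight on, and the small turn served only to confirm the fit.

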